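# Set a shaft collar on its flat and tighten it

## Task

The collar on the shaft in the V-blocks is loose and turned away from the shaft's flat. Turn the collar round until its thumb screw faces the flat squarely, then screw the thumb screw clockwise down onto the flat until you feel it snug (about 0.16 N m more than it took to run in), without forcing it, and let go. Leave the plug gauge and the blocks beside it alone.

Things in the scene. Friction and masses are not known exactly. Their poses are not given: they have to be found in the camera images.
- shaft: steel shaft, 32 mm diameter, 230 mm long, level in two strapped V-blocks on a base plate (straps 75 to 91 mm from its middle, top 80 mm above the table); it cannot move. Origin on its axis at mid length, 54 mm above the table; y along the shaft. One flat, 21 mm wide, 12 mm from the axis, runs its whole length; z is the flat's outward normal, within 0.2 rad of vertical
- collar: steel collar on mid shaft, 56 mm outside diameter, 22 mm wide, turns about the shaft axis against light friction (0.04 N m), cannot slide. Origin on the shaft axis in the collar's middle; y along the shaft, same way as the shaft's y; z radially out along the thumb screw. At the start z leans 0.5 to 0.85 rad from vertical to the robot's side; right when along the shaft's z
- set_screw: stem of the thumb screw, 10 mm thick; axes as the collar's; origin on the shaft axis at first, sinking as the steep quick-acting thread feeds in 4 mm per rad. Its hidden blunt tip starts 17 to 23 mm from the shaft axis (length unknown: feel it): it meets the flat after 1.2 to 2.8 rad (the round 1 rad sooner), then presses with about 80 N per rad and squares the collar to the flat
- head_mid (a point): middle of the thumb screw's dark wing, on the screw axis, 58 mm from the shaft axis at the start. The wing is 30 mm wide (point x), 9 mm thick (point y, along the shaft at the start) and spans 43 to 73 mm from the shaft axis (point z, radially out); it sinks as the screw goes in. Grasp it across its thickness from radially outside
- thumb_head (a joint): turning angle of the thumb screw, rad: 0 at the start, grows clockwise seen from outside (tightening), stop at 4.0. Friction about 0.16 N m (let go, it keeps up to 40 N); on the flat the torque rises 0.3 N m per rad. Snug: 0.10 to 0.26 N m over the running torque (25 to 65 N on the flat); over 75 N the tip is damaged. Feel it in slow steps of 0.06 rad: after quick ones the arm springs back
- block_123: loose steel block with holes, 50 x 75 x 25 mm, lying behind the stand; bystander. Origin: centre of its underside
- step_block: loose black step block, 24 x 50 x 37 mm, standing behind the stand; bystander. Origin: centre of its underside
- plug_gauge: loose steel plug gauge, 18 mm thick, 105 mm long along its y, lying on the table in front of the stand; bystander. Origin: centre of its underside

How it is judged:
By the outcome, as a careful person would: the job done as asked, in the order asked, and still so for the second after the job is handed in, with the robot touching nothing.
It also fails if it takes over 70 s, if anything falls off the work surface, if the arm or the gripper's body presses on something with over 40 N, if the wrist force passes 120 N, or if a joint passes its speed limit or range.

## Robot

A 6-joint arm with a two-finger parallel gripper is mounted at the origin on a cart in front of the work surface, level with it; the furniture and walls round the work are solid. World frame = base frame: x ahead of the robot, y to its left, z up, the work surface at z = 0. Lengths are in m, angles in rad, forces in N, time in s.
With the tool pointing down it reaches from about 0.3 to 0.775 m from the base axis. Payload 14.6 kg.
Tool frame: the origin (TCP) lies on the centre line of the jaws, within the pads' length; the fingertips stand 19 mm ahead of it and the grasp point (between the pads) is the TCP; y points along the fingers, x is the direction in which the jaws open and shut, and the axes are right-handed (so a half turn about y gives the same grasp; the last joint's range is limited). The gripper opens to 94 mm and grips with 3 to 60 N. Pads are 16 mm wide; open, the fingers measure 119 mm over their backs; the gripper's body (75 mm by 177 mm) begins 78 mm behind the grasp point.
Start: joints at [-1.4, 0.3, 1.521, -0, 1.321, -0.067], TCP at [0.13, -0.535, 0.224] pointing down, gripper open.
Joint ranges: [-3.03, 3.03], [-0.79, 2.21], [0.23, 2.52], [-1.04, 4.18], [0, 3.07], [-2.55, 2.55]. Speed limits (rad/s): [2.22, 2.22, 2.57, 3.14, 3.14, 3.14].

## Interface

Orientations are given as [roll, pitch, yaw] about the fixed x, y, z axes, in that order (R = Rz(yaw) Ry(pitch) Rx(roll)).
In Python, from station import ctrl, optics gives the robot as it stands.
- The arm moves only by the tool jog_arm, never from a script. Its argument "targets" is a list of rows, each a list of 3 entries, a list of its own where there are three numbers: the finger opening in cm, from 0 to 9.4, then the shift along the tool's x, y, z in cm, then the turn about the tool's y in rad. A call has 1 to 10 rows; each row is the pose to reach, as a shift and turn from the pose commanded when the call began, along the tool's axes at that moment; what a row does not reach only later rows make up. A row lasts 1/10 s, in which the tool goes at most 50 mm and 8.59 degrees, less where a joint would pass 70% of its speed; a pose out of reach is approached as far as the arm can. A call with a gripper value outside its range is refused whole. The fingers move at their own pace and stop on an object; "grip_force" is the grip in N (left out, the last holds). Time passes only in rows, so rows that repeat a pose let the fingers close. It gives the time, the measured TCP pose, the force and the opening at its end, in the units of the state.
- ctrl.get_obs(): the state, without advancing time (a new reading comes with each control period).
- optics.camera(name): name is "side" or "top"; returns a dict with "img" (480x640x3 uint8, red, green, blue), "range_z" (480x640 float32, m along the optical axis (not along the pixel's ray), 0 where there is no reading), "camera_matrix" (3x3 intrinsics, pixels), "world_to_cam" (4x4, takes a point from world to camera coordinates). Camera axes: x right, y up, looking along -z (the intrinsics and any distortion apply to the point x, -y, -z); pixel columns grow to the right and rows downward; lengths in m; the calibration is good to about 2 mm. A picture is of the moment at which its call begins.
- ctrl.hand_in(): hands the job in, once; it reports no verdict.
The state is a dict: "time_s": time; "qpos": joint angles; "joint_vel": joint speeds; "tau": joint torques, N m; "ee_pos": TCP position; "eef_rot": TCP orientation; "force": force on the tool from outside, world axes, zero at the start; "moment": the same for the moment, N m; "grip_width": finger opening in m.
Only numpy, scipy, OpenCV 4.12 (cv2) and the standard library are available. Lean on these libraries where they do the work, as an engineer would, in place of code of your own. Each camera call takes 0.05 s, during which the arm holds its last target. There are 200 camera calls.

## Working session

There is one attempt and no reset: what is moved stays moved. The work goes in short steps, Python scripts to look and compute and a tool call to move; the robot and the scene stay as the last step left them, time stands still between calls to the robot, and variables do not carry over. Pictures are saved under pics/ and viewed, about 8 in all and at most 12, crops included, and the job is handed in when it is done.

Besides the shell and the picture viewer there is one more tool, called after "Emit:" by a JSON object that holds its "name" and its "arguments", one argument or row to a line. jog_arm: Moves the arm, as the interface text tells. Its arguments: {"type":"object","properties":{"targets":{"type":"array","items":{"type":"array"}},"grip_force":{"type":"number"}},"required":["targets"]}

```bash
mkdir -p pics; ls; cat > h.py <<'E'
import numpy as np, cv2
from station import ctrl, optics
from scipy.spatial.transform import Rotation as R
def snap(n,f=None):
    c=optics.camera(n)
    if f: cv2.imwrite('pics/'+f,c['img'][:,:,::-1]); np.savez('pics/'+f[:-4],**{k:c[k] for k in('img','range_z','camera_matrix','world_to_cam')})
    return c
def cloud(c):
    K=c['camera_matrix'];z=c['range_z'];v,u=np.mgrid[:480,:640]
    p=np.stack([(u-K[0,2])/K[0,0]*z,-(v-K[1,2])/K[1,1]*z,-z],-1)
    T=np.linalg.inv(c['world_to_cam']);return p@T[:3,:3].T+T[:3,3]
E
python3 - <<'E'
from h import *
o=ctrl.get_obs();print(o)
for n in('side','top'):
    c=snap(n,n+'1.png');print(c['camera_matrix'],np.linalg.inv(c['world_to_cam']).round(3),c.keys())
E
```

```text
pics
{'time_s': 0.0, 'qpos': array([-1.39953639e+00,  3.00440542e-01,  1.52158342e+00, -1.35627161e-05,
        1.32073141e+00, -6.65977012e-02]), 'joint_vel': array([-1.50409330e-04, -5.41637698e-04,  9.29198878e-04, -3.34859380e-04,
        8.43322752e-04, -5.18328500e-05]), 'tau': array([-6.83892358e-04, -5.31811023e+01, -3.52735233e+01,  7.07709999e-02,
        2.44297413e-02, -7.29251701e-05]), 'ee_pos': array([ 0.12954402, -0.53426871,  0.2239021 ]), 'eef_rot': array([-1.57073206e+00,  1.16101956e-03, -1.33293529e+00]), 'force': array([0.53550233, 0.00725761, 0.34847845]), 'moment': array([ 0.06083695,  0.03588598, -0.01830364]), 'grip_width': 0.09419224694309651}
[[581.97410798   0.         328.74505089]
 [  0.         581.97410798 238.55541798]
 [  0.           0.           1.        ]] [[-0.983  0.07  -0.167  0.461]
 [-0.182 -0.405  0.896  0.54 ]
 [-0.005  0.912  0.411  0.445]
 [ 0.     0.     0.     1.   ]] dict_keys(['img', 'range_z', 'camera_matrix', 'world_to_cam'])
[[460.42324135   0.         325.94681972]
 [  0.         460.42324135 243.14646129]
 [  0.           0.           1.        ]] [[ 0.013  0.988 -0.156  0.473]
 [-1.     0.013 -0.001 -0.206]
 [ 0.001  0.156  0.988  0.933]
 [ 0.     0.     0.     1.   ]] dict_keys(['img', 'range_z', 'camera_matrix', 'world_to_cam'])
```

View pics/side1.png

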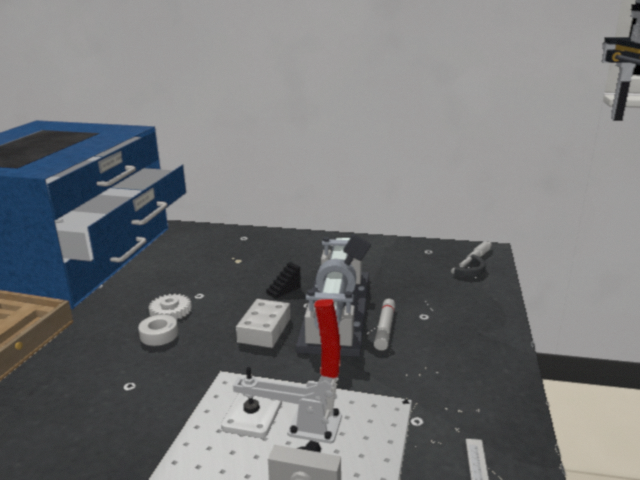

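View pics/top1.png

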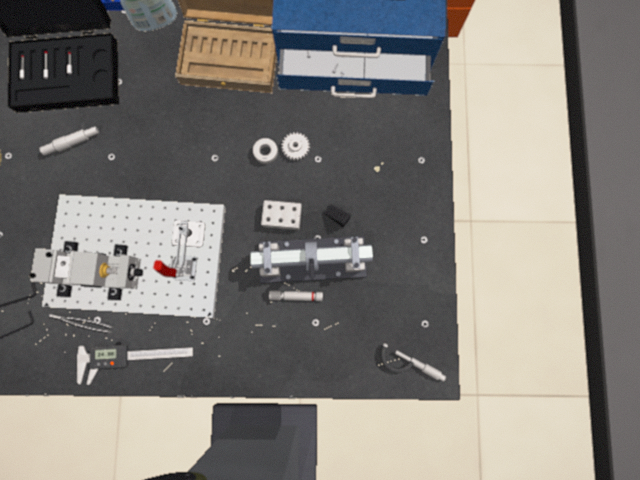

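The side view shows the stand at about (335,290) with the dark wing at (355,248), leaning to the robot's side. In the top view the shaft runs from (252,258) to (372,253), with the collar at about (312,257). Next I'll fit the point cloud.

```bash
cat > m.py <<'E'
from h import *
a=np.load('pics/top1.npz');b=np.load('pics/side1.npz')
P=cloud(a);Q=cloud(b)
print('ends',P[258,258],P[253,366],'mid',P[257,312])
def sel(C,img,name,r):
    u0,u1,v0,v1=r
    p=C[v0:v1,u0:u1].reshape(-1,3);c=img[v0:v1,u0:u1].reshape(-1,3).astype(int);return p,c
p,c=sel(P,a['img'],'t',(240,385,225,290));q,d=sel(Q,b['img'],'s',(290,385,225,350))
# shaft flat: bright, height 60-70
for nm,x,k in(('top',p,c),('side',q,d)):
    br=k.sum(1); m=(x[:,2]>.058)&(x[:,2]<.074)&(br>500)
    y=x[m]; 
    print(nm,m.sum())
    if m.sum()>20:
        mm=np.ones(len(y),bool)
        for _ in range(5):
            o=y[mm].mean(0);n=np.linalg.svd(y[mm]-o)[2][2];n*=np.sign(n[2]);mm=abs((y-o)@n)<.0015
        ax=np.linalg.svd(y[mm]-o)[2][0]
        print(mm.sum(),'o',o.round(4),'n',n.round(3),'ax',ax.round(4),'extent',np.ptp((y[mm]-o)@ax),y[mm].min(0).round(3),y[mm].max(0).round(3))
    m=(x[:,2]>.082)
    print('high',m.sum(),x[m].min(0).round(3),x[m].max(0).round(3),x[m].mean(0).round(4),k[m].mean(0))
A=cv2.resize(a['img'][215:305,235:390],None,fx=5,fy=5,interpolation=3)
B=cv2.resize(b['img'][225:355,290:390],None,fx=4.5,fy=4.5,interpolation=3)
cv2.imwrite('pics/crops.png',np.vstack([A[:, :, ::-1]])); cv2.imwrite('pics/cropB.png',B[:,:,::-1])
E
python3 m.py
```

```text
ends [ 0.57923722 -0.07710336  0.06801437] [ 0.59164549 -0.28151936  0.06608097] mid [ 0.58088435 -0.17955477  0.0803299 ]
top 1144
692 o [ 0.587  -0.1778  0.0666] n [0.124 0.01  0.992] ax [-0.066   0.9978 -0.0016] extent 0.2282564344331572 [ 0.568 -0.291  0.064] [ 0.605 -0.063  0.069]
high 227 [ 0.473 -0.265  0.082] [ 0.618 -0.091  0.933] [ 0.548  -0.1845  0.2741] [101.5154185  101.37885463 106.11894273]
side 346
340 o [ 0.5865 -0.173   0.0669] n [0.074 0.006 0.997] ax [-7.110e-02  9.975e-01 -8.000e-04] extent 0.1771199289187624 [ 0.572 -0.292  0.065] [ 0.602 -0.116  0.069]
high 1616 [ 0.461 -0.187  0.082] [0.594 0.54  0.445] [0.551  0.0019 0.1375] [102.31311881  38.8539604   38.18626238]
```

```bash
python3 -c "
import cv2,numpy as np
a=cv2.imread('pics/crops.png');b=cv2.imread('pics/cropB.png');a=cv2.resize(a,None,fx=.58,fy=.58);b=cv2.resize(b,None,fx=.95,fy=.95)
h=max(len(a),len(b));f=lambda x:np.vstack([x,np.zeros((h-len(x),x.shape[1],3),np.uint8)])
o=np.hstack([f(b),f(a)[:,:800-b.shape[1]]]);print(o.shape);cv2.imwrite('pics/c.png',o)"
```

```text
(556, 800, 3)
```

View pics/c.png

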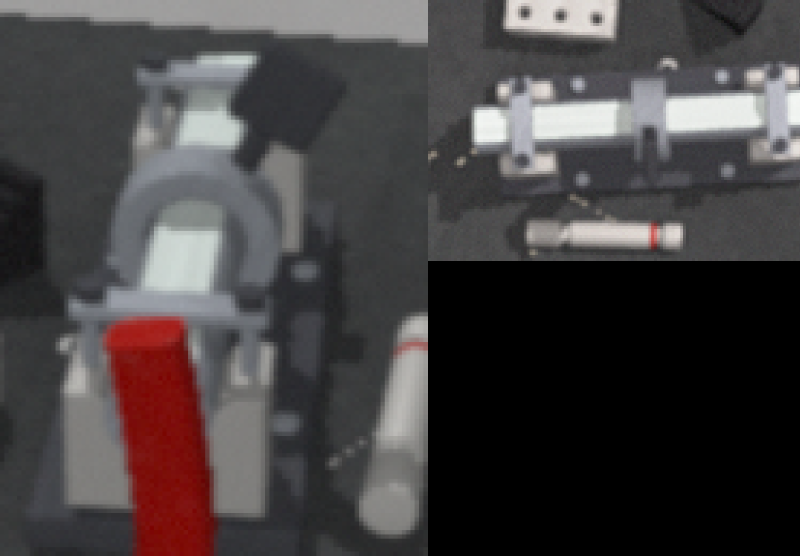

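```bash
cat > m2.py <<'E'
from h import *
from scipy.optimize import least_squares
ay=np.array([-.0685,.9976,0]);ax=np.array([.9976,.0685,0])
for nm,r in(('top1',(240,385,225,290)),('side1',(290,385,225,350))):
    a=np.load(f'pics/{nm}.npz');P=cloud(a);u0,u1,v0,v1=r
    x=P[v0:v1,u0:u1].reshape(-1,3);k=a['img'][v0:v1,u0:u1].reshape(-1,3).astype(int)
    l=x@ay;s=x@ax;z=x[:,2];br=k.sum(1)
    c0=np.array([.587,-.178])@ay[:2]
    dl=abs(l-c0)
    m=(z>.05)&(z<.075)&(abs(s-(.587*.9976-.178*.0685))<.019)&(dl>.016)&(dl<.068)&(k.max(1)-k.min(1)<60)&(br>330)
    S,Z=s[m],z[m]
    def res(p,full=False):
        ds,dz=S-p[0],Z-.054-p[2]
        h=np.sin(p[1])*ds+np.cos(p[1])*dz
        d=np.maximum(np.hypot(ds,dz)-.016,h-.012);return d*1000
    f=least_squares(res,[.574,.09,0],loss='soft_l1',f_scale=.7,x_scale=[.01,.1,.01]);print(nm,m.sum(),'s0,phi,dz',f.x.round(4),'rms',np.sqrt(np.median(f.fun**2)))
    # wing: dark, above 0.06
    w=(br<230)&(z>.062)&(z<.13)&(dl<.03)
    X=np.c_[s[w]-f.x[0],l[w],z[w]-.054-f.x[2]]
    print('wing',w.sum(),X.min(0).round(4),X.max(0).round(4),X.mean(0).round(4),np.median(X,0).round(4))
    if nm=='side1':
        n=X[:,1]>np.median(X[:,1])-.004;Y=X[n][:,[0,2]]
        print(n.sum(),cv2.minAreaRect((Y*1000).astype(np.float32)),Y.mean(0))
    # collar l range
    cw=(z>.072)&(z<.084)&(dl<.03)&(br>200);print('collar l',np.percentile(l[cw],[2,50,98]).round(4),c0,cw.sum())
E
python3 m2.py
```

```text
top1 772 s0,phi,dz [0.5717 0.0722 0.0008] rms 0.9574786266712706
wing 88 [-0.0462 -0.2208  0.0078] [-0.0113 -0.2059  0.0729] [-0.0313 -0.2165  0.0614] [-0.0318 -0.2167  0.0625]
collar l [-0.2269 -0.2161 -0.2058] -0.2177823 205
side1 433 s0,phi,dz [0.572  0.0723 0.001 ] rms 0.3877407702048436
wing 481 [-0.0473 -0.2201  0.0234] [-0.0115 -0.2077  0.0701] [-0.0281 -0.2131  0.05  ] [-0.0279 -0.213   0.0506]
467 ((-25.063167572021484, 44.761680603027344), (29.422117233276367, 44.90822982788086), 28.61026954650879) [-0.02793336  0.04972952]
collar l [-0.2258 -0.2086 -0.2039] -0.2177823 328
```

Fits: the shaft axis passes through about (0.585, -0.176). The flat leans +0.072 rad (towards +x) and the wing about -0.51 rad. Tightening is a positive turn about tool y, so I'll use the half-turned grasp (q6 about -1.9), which leaves enough range for a single grip.

Emit:
{"name": "jog_arm", "arguments": {
  "targets": [
    [6,[-12,2,25],-0.75],
    [6,[-24.5,2,49.9],-1.4],
    [6,[-24.5,2,49.9],-1.4],
    [6,[-24.5,2,49.9],-1.4],
    [6,[-24.5,2,49.9],-1.4],
    [6,[-24.5,2,49.9],-1.4],
    [6,[-24.5,2,49.9],-1.4],
    [6,[-24.5,2,49.9],-1.4],
    [6,[-24.5,2,49.9],-1.4],
    [6,[-24.5,2,49.9],-1.4]
  ],
  "grip_force": 10
}}

```text
time_s: 1.1
ee_pos: [0.5148, -0.2132, 0.206]
eef_rot: [-1.571, 0.0, 0.073]
force: [0.5, -1.5, 0.6]
grip_width: 0.0602
```

```bash
cat >> h.py <<'E'
def st(goal=None,yaw=None):
    "state; shift in tool axes (cm) and turn to a goal world point / yaw"
    o=ctrl.get_obs();r=R.from_euler('xyz',o['eef_rot']);X=r.as_matrix()
    print('t',o['time_s'],'q',o['qpos'].round(3),'p',o['ee_pos'].round(4),'yaw',np.arctan2(X[1,0],X[0,0]).round(4),'tooly',X[:,1].round(3),'F',o['force'].round(2),'M',o['moment'].round(3),'w',round(o['grip_width'],4))
    if goal is not None: print('shift cm',(X.T@(np.array(goal)-o['ee_pos'])*100).round(2))
    if yaw is not None: print('turn',-(yaw-np.arctan2(X[1,0],X[0,0])))
    return o
E
python3 -c "
from h import *
st([.5572,-.1787,.2],1.6395)"
```

```text
t 1.1 q [-0.458  0.331  1.524 -0.     1.287 -0.531] p [ 0.5148 -0.2132  0.206 ] yaw 0.0728 tooly [-0.  0. -1.] F [ 0.47 -1.49  0.64] M [-0.07  -0.044 -0.054] w 0.0602
shift cm [4.48 0.6  3.13]
turn -1.5667135685011315
```

Emit:
{"name": "jog_arm", "arguments": {
  "targets": [
    [6,[4,0.4,3],-0.8],
    [6,[4,0.4,3],-1.56],
    [6,[4,0.4,3],-1.56],
    [6,[4,0.4,3],-1.56],
    [6,[4,0.4,3],-1.56],
    [6,[4,0.4,3],-1.56],
    [6,[4,0.4,3],-1.56],
    [6,[4,0.4,3],-1.56],
    [6,[4,0.4,3],-1.56],
    [6,[4,0.4,3],-1.56]
  ]
}}

```text
time_s: 2.1
ee_pos: [0.5513, -0.1822, 0.2019]
eef_rot: [-1.57, -0.0, 1.573]
force: [-0.9, 0.1, 0.1]
grip_width: 0.0599
```

```bash
python3 -c "
from h import *
st([.5572,-.1787,.2],1.6395)"
```

```text
t 2.1 q [-0.382  0.387  1.458  0.     1.297 -1.955] p [ 0.5513 -0.1822  0.2019] yaw 1.5732 tooly [-0.001  0.    -1.   ] F [-0.86  0.08  0.14] M [ 0.049 -0.155  0.01 ] w 0.0599
shift cm [ 0.35  0.19 -0.59]
turn -0.06633062277252066
```

Emit:
{"name": "jog_arm", "arguments": {
  "targets": [
    [4,[0.35,0.2,-0.6],-0.066],
    [4,[0.35,3,-0.6],-0.066],
    [4,[0.35,6,-0.6],-0.066],
    [4,[0.35,8,-0.6],-0.066],
    [4,[0.35,9.5,-0.6],-0.066],
    [4,[0.35,9.6,-0.6],-0.066],
    [4,[0.35,9.6,-0.6],-0.066],
    [4,[0.35,9.6,-0.6],-0.066]
  ]
}}

```text
time_s: 2.9
ee_pos: [0.558, -0.179, 0.1075]
eef_rot: [-1.572, 0.001, 1.633]
force: [-0.1, 0.6, 0.4]
grip_width: 0.0399
```

```bash
python3 - <<'E'
from h import *
st([.5572,-.1787,.1055],1.6395)
a=snap('side','side2.png')['img'][200:340,280:400];b=snap('top','top2.png')['img'][215:305,250:380]
cv2.imwrite('pics/d.png',np.hstack([cv2.resize(a,(400,466)),cv2.resize(b,(400,277))] if 0 else [cv2.resize(a,(360,420),interpolation=3),cv2.copyMakeBorder(cv2.resize(b,(430,298),interpolation=3),0,122,0,0,0)])[:,:,::-1])
E
```

```text
t 2.9 q [-0.373  0.495  1.536  0.     1.109 -2.006] p [ 0.558  -0.179   0.1075] yaw 1.633 tooly [ 0.002 -0.001 -1.   ] F [-0.13  0.56  0.43] M [ 0.084 -0.157 -0.024] w 0.0399
shift cm [0.04 0.2  0.08]
turn -0.006489235448688291
```

View pics/d.png

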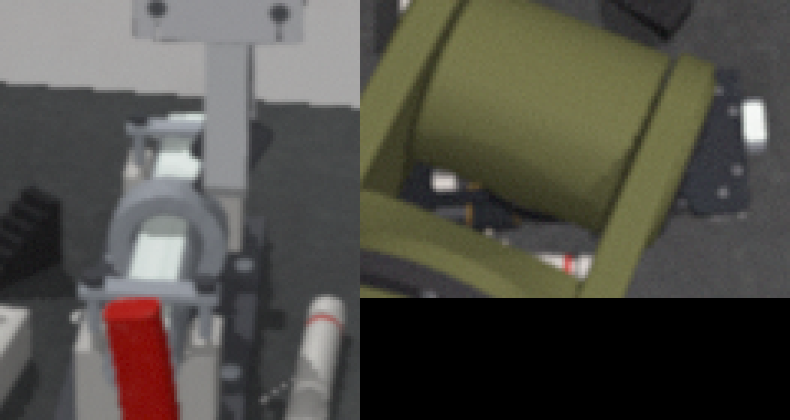

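The finger (x 205–250 in the crop) hides most of the wing, so the jaws straddle it. I'll close gently.

Emit:
{"name": "jog_arm", "arguments": {
  "targets": [
    [2,[0,0,0],0],
    [0.6,[0,0,0],0],
    [0.6,[0,0,0],0],
    [0.6,[0,0,0],0],
    [0.6,[0,0,0],0]
  ],
  "grip_force": 8
}}

```text
time_s: 3.5
ee_pos: [0.5575, -0.1789, 0.1063]
eef_rot: [-1.571, 0.0, 1.633]
force: [0.3, -1.4, 0.5]
grip_width: 0.0091
```

```bash
python3 - <<'E'
from h import *
st([.5572,-.1787,.1055],1.6395)
E
```

```text
t 3.5 q [-0.373  0.497  1.537 -0.     1.108 -2.006] p [ 0.5575 -0.1789  0.1063] yaw 1.6331 tooly [ 0. -0. -1.] F [ 0.29 -1.35  0.52] M [-0.024 -0.084  0.076] w 0.0091
shift cm [0.02 0.08 0.03]
turn -0.006406736092184895
```

Emit:
{"name": "jog_arm", "arguments": {
  "targets": [
    [0.6,[0,-0.12,-0.25],0],
    [0.6,[0,-0.24,-0.5],0],
    [0.6,[0,-0.45,-1.06],0],
    [0.6,[0,-0.59,-1.63],0],
    [0.6,[0,-0.68,-2.22],0],
    [0.6,[0,-0.71,-2.81],0],
    [0.6,[0,-0.7,-3.05],0],
    [0.6,[0,-0.7,-3.24],0],
    [0.6,[0,-0.7,-3.24],0],
    [0.6,[0,-0.7,-3.24],0]
  ]
}}

```text
time_s: 4.5
ee_pos: [0.5901, -0.1767, 0.1134]
eef_rot: [-1.572, 0.0, 1.633]
force: [1.3, 1.0, -0.2]
grip_width: 0.0086
```

```bash
python3 - <<'E'
from h import *
o=st([.5572,-.1787,.1055],1.6395)
p=o['ee_pos'];print('s,l,z',p@[.9976,.0685,0]-.572,p@[-.0685,.9976,0],p[2]-.054)
E
```

```text
t 4.5 q [-0.351  0.55   1.436  0.     1.155 -1.984] p [ 0.5901 -0.1767  0.1134] yaw 1.633 tooly [ 0.001  0.    -1.   ] F [ 1.32  1.04 -0.23] M [ 0.224 -0.368  0.035] w 0.0086
shift cm [0.01 0.79 3.3 ]
turn -0.006464118246781281
s,l,z 0.004589473017050816 -0.2167153360044299 0.059416351785106854
```

Emit:
{"name": "jog_arm", "arguments": {
  "targets": [
    [4,[0,0,0],0],
    [4,[0,0,0],0],
    [4,[0,-1,0],0],
    [4,[0,-4,0],0],
    [4,[0,-8,0],0],
    [4,[0,-8,0],0],
    [4,[0,-8,0],0],
    [4,[0,-8,0],0]
  ]
}}

```text
time_s: 5.3
ee_pos: [0.5894, -0.1767, 0.1925]
eef_rot: [-1.57, -0.001, 1.633]
force: [1.3, -0.1, 0.8]
grip_width: 0.0395
```

```bash
cat > m3.py <<'E'
from h import *
import sys
st()
a=snap('side',sys.argv[1]);P=cloud(a);u0,u1,v0,v1=280,400,180,350
x=P[v0:v1,u0:u1].reshape(-1,3);k=a['img'][v0:v1,u0:u1].reshape(-1,3).astype(int)
s=x@[.9976,.0685,0]-.572;l=x@[-.0685,.9976,0];z=x[:,2]-.055;br=k.sum(1)
w=(br<230)&(z>.041)&(z<.078)&(abs(l+.2165)<.02)&(abs(s)<.035)
X=np.c_[s,l,z][w];print(w.sum(),X.min(0),X.max(0),np.median(X,0))
f=X[X[:,1]>np.median(X[:,1])-.004]*1000
r=cv2.minAreaRect(f[:,[0,2]].astype(np.float32));print(r,'centroid angle',np.arctan2(f[:,0].mean(),f[:,2].mean()),f.mean(0))
i=a['img'][190:310,285:385];cv2.imwrite('pics/z_'+sys.argv[1],cv2.resize(i,None,fx=5,fy=5,interpolation=3)[:,:,::-1])
E
python3 m3.py side3.png
```

```text
t 5.3 q [-0.351  0.472  1.36   0.     1.311 -1.984] p [ 0.5894 -0.1767  0.1925] yaw 1.633 tooly [-0.001  0.    -1.   ] F [ 1.29 -0.1   0.81] M [ 0.047 -0.114 -0.066] w 0.0395
420 [-0.01560917 -0.21854123  0.04106994] [ 0.01331532 -0.20921784  0.07348741] [-0.00067431 -0.21272553  0.05914379]
((-0.8367948532104492, 57.10496520996094), (28.940378189086914, 32.132999420166016), 1.6202720403671265) centroid angle -0.0118222118617449 [  -0.69667266 -212.78977452   58.92638448]
```

View pics/z_side3.png

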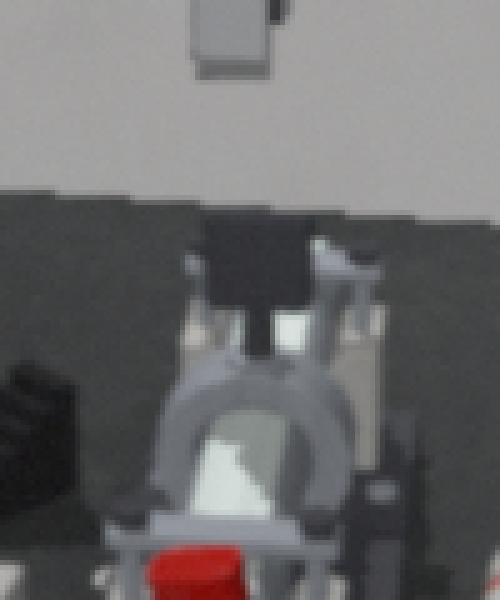

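```bash
cat > m4.py <<'E'
from h import *
import sys
a=np.load('pics/'+sys.argv[1]);P=cloud(a);x=P[100:215,280:400].reshape(-1,3)
s=x@[.9976,.0685,0]-.572;l=x@[-.0685,.9976,0];z=x[:,2]
m=(abs(l+.2165)<.06)&(abs(s)<.06)&(z>.165)&(z<.21)
print(m.sum(),np.percentile(s[m],[1,5,50,95,99]).round(4),np.percentile(l[m],[2,50,98]).round(4),z[m].min())
o=ctrl.get_obs()['ee_pos'];print('tcp s,l',o@[.9976,.0685,0]-.572,o@[-.0685,.9976,0],'tip z',o[2]-.019)
E
python3 m4.py side3.npz
```

```text
479 [-0.0061 -0.0058  0.0004  0.012   0.0131] [-0.241  -0.1857 -0.1829] 0.17454097726571388
tcp s,l 0.003913772394288695 -0.21661873833480647 tip z 0.1732343042347568
```

Emit:
{"name": "jog_arm", "arguments": {
  "targets": [
    [4,[0,0,0.5],0],
    [4,[0,3.5,0.5],0],
    [4,[0,6.5,0.5],0],
    [4,[0,7.9,0.5],0],
    [4,[0,7.9,0.5],0],
    [2,[0,7.9,0.5],0],
    [0.6,[0,7.9,0.5],0],
    [0.6,[0,7.9,0.5],0],
    [0.6,[0,7.9,0.5],0],
    [0.6,[0,7.9,0.5],0]
  ],
  "grip_force": 20
}}

```text
time_s: 6.35
ee_pos: [0.5851, -0.1771, 0.1148]
eef_rot: [-1.572, 0.0, 1.633]
force: [-0.4, 0.6, 2.2]
grip_width: 0.0091
```

Emit:
{"name": "jog_arm", "arguments": {
  "targets": [
    [0.6,[0,0,-0.1],0],
    [0.6,[0,0,-0.2],0],
    [0.6,[0,0,-0.3],0],
    [0.6,[0,0,-0.4],0],
    [0.6,[0,0,-0.5],0],
    [0.6,[0,0,-0.55],0],
    [0.6,[0,0,-0.55],0]
  ]
}}

```text
time_s: 7.05
ee_pos: [0.5903, -0.1767, 0.1144]
eef_rot: [-1.57, -0.0, 1.633]
force: [-4.0, 0.8, 4.6]
grip_width: 0.0088
```

```bash
python3 m3.py side4.png; python3 m4.py side4.npz
```

```text
t 7.05 q [-0.35   0.55   1.434 -0.     1.159 -1.983] p [ 0.5903 -0.1767  0.1144] yaw 1.6331 tooly [-0.  0. -1.] F [-3.98  0.76  4.55] M [0.37 0.94 0.15] w 0.0088
102 [-0.01145296 -0.21793559  0.04546839] [ 0.01887419 -0.21012265  0.07426515] [-0.00752952 -0.21320322  0.06018691]
((3.9532833099365234, 59.67586135864258), (27.306394577026367, 29.613527297973633), 85.57608795166016) centroid angle -0.0220010045537472 [  -1.31907974 -213.35142347   59.94575831]
99 [-0.0292 -0.0291 -0.026   0.0113  0.0138] [-0.2406 -0.1997 -0.1875] 0.16502006968062038
tcp s,l 0.004737197256024062 -0.21675228594102544 tip z 0.09537143637610922
```

View pics/z_side4.png

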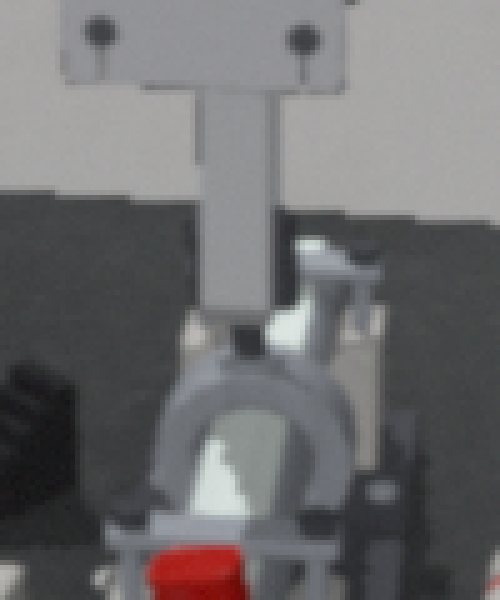

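In grip, the wing spans s = -11.5 to +18.9 mm, which gives an angle of about 0.07 rad, matching the flat at 0.072. I'll start running the screw in, following its feed of 4 mm/rad.

Emit:
{"name": "jog_arm", "arguments": {
  "targets": [
    [0.6,[0,0,0],0],
    [0.6,[0,0.02,0],0.06],
    [0.6,[0,0.05,0],0.12],
    [0.6,[0,0.07,0],0.18],
    [0.6,[0,0.1,0],0.24],
    [0.6,[0,0.12,0],0.3],
    [0.6,[0,0.14,0.01],0.36],
    [0.6,[0,0.17,0.01],0.42],
    [0.6,[0,0.19,0.01],0.48],
    [0.6,[0,0.19,0.01],0.48]
  ],
  "grip_force": 35
}}

```text
time_s: 8.1
ee_pos: [0.59, -0.1778, 0.1125]
eef_rot: [-1.571, 0.002, 1.151]
force: [-5.8, -4.5, 4.1]
grip_width: 0.0087
```

```bash
python3 m3.py side5.png
```

```text
t 8.1 q [-0.351  0.552  1.435 -0.002  1.154 -1.501] p [ 0.59   -0.1778  0.1125] yaw 1.1508 tooly [-0.    -0.002 -1.   ] F [-5.84 -4.47  4.07] M [-1.594  1.191  0.106] w 0.0087
143 [-0.01077722 -0.22398622  0.04387333] [-0.00112344 -0.20398612  0.07794967] [-0.00551867 -0.20894007  0.06125513]
((-6.5521745681762695, 57.72880935668945), (27.673940658569336, 8.373845100402832), 89.61165618896484) centroid angle -0.10715494644977372 [  -6.29765174 -208.41732987   58.54633766]
```

```bash
cat >> h.py <<'E'
def feel(n=6):
    a=[]
    for _ in range(n):
        optics.camera('top');o=ctrl.get_obs();a.append(np.r_[o['force'],o['moment']])
    a=np.array(a);print('t',o['time_s'],'F',a[:,:3].mean(0).round(2),'M',a[:,3:].mean(0).round(3),'sdMz',a[:,5].std().round(3),'p',o['ee_pos'].round(4),'yaw',o['eef_rot'][2].round(4),'q6',o['qpos'][5].round(3),'w',o['grip_width'].round(4))
E
python3 -c "
from h import *
feel()"
```

```text
Traceback (most recent call last):
  File "h.py", line 23, in feel
    a=np.array(a);print('t',o['time_s'],'F',a[:,:3].mean(0).round(2),'M',a[:,3:].mean(0).round(3),'sdMz',a[:,5].std().round(3),'p',o['ee_pos'].round(4),'yaw',o['eef_rot'][2].round(4),'q6',o['qpos'][5].round(3),'w',o['grip_width'].round(4))
                                                                                                                                                                                                                      ^^^^^^^^^^^^^^^^^^^^^
AttributeError: 'float' object has no attribute 'round'
```

Emit:
{"name": "jog_arm", "arguments": {
  "targets": [
    [0.6,[0,0.02,0],0.06],
    [0.6,[0,0.05,0],0.12],
    [0.6,[0,0.07,0],0.18],
    [0.6,[0,0.1,0],0.24],
    [0.6,[0,0.12,0],0.3],
    [0.6,[0,0.14,0.01],0.36],
    [0.6,[0,0.17,0.01],0.42],
    [0.6,[0,0.17,0.01],0.42]
  ]
}}

```text
time_s: 9.25
ee_pos: [0.5894, -0.1782, 0.1108]
eef_rot: [-1.572, 0.003, 0.731]
force: [-9.2, -7.4, 5.9]
grip_width: 0.0092
```

```bash
python3 -c "
from h import *
feel()"; python3 m3.py side6.png
```

```text
t 9.55 q [-0.352  0.553  1.437 -0.003  1.152 -1.083] p [ 0.5894 -0.1782  0.1108] yaw 0.7328 tooly [-0.002 -0.003 -1.   ] F [-9.58 -7.75  6.52] M [-2.182  2.119  0.129] w 0.0092
184 [-0.0083323  -0.22662096  0.04174429] [ 0.00344405 -0.20095791  0.07769678] [-0.00318606 -0.20623522  0.06273164]
((-3.2187118530273438, 55.64885330200195), (27.79705047607422, 9.811089515686035), 88.95862579345703) centroid angle -0.06832686405014222 [  -3.82426652 -205.2779784    55.88304753]Traceback (most recent call last):
  File "<string>", line 3, in <module>
    feel()
    ~~~~^^
  File "h.py", line 23, in feel
    a=np.array(a);print('t',o['time_s'],'F',a[:,:3].mean(0).round(2),'M',a[:,3:].mean(0).round(3),'sdMz',a[:,5].std().round(3),'p',o['ee_pos'].round(4),'yaw',o['eef_rot'][2].round(4),'q6',o['qpos'][5].round(3),'w',o['grip_width'].round(4))
                                                                                                                                                                                                                      ^^^^^^^^^^^^^^^^^^^^^
AttributeError: 'float' object has no attribute 'round'
```

View pics/z_side6.png

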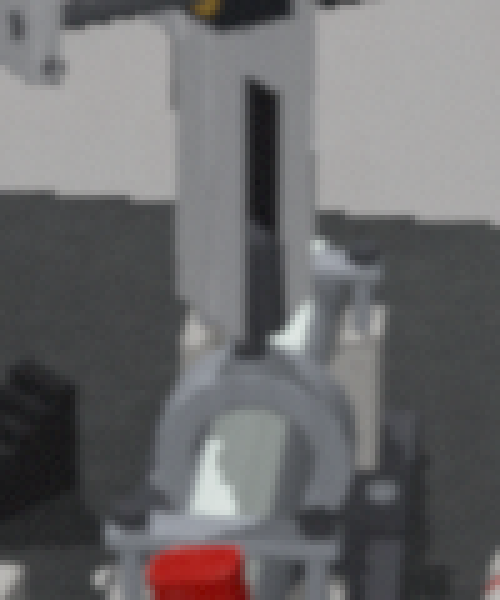

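Turned 0.9 rad and the wing is still seated. The side forces come from a centring mismatch, so I'll open, re-centre and regrip at a lower force.

Emit:
{"name": "jog_arm", "arguments": {
  "targets": [
    [2.5,[0,0,0],0],
    [2.5,[-0.13,0,0.02],0],
    [2.5,[-0.13,0,0.02],0],
    [0.5,[-0.13,0,0.02],0],
    [0.5,[-0.13,0,0.02],0],
    [0.5,[-0.13,0,0.02],0],
    [0.5,[-0.13,0,0.02],0]
  ],
  "grip_force": 28
}}

```text
time_s: 10.3
ee_pos: [0.5885, -0.1778, 0.1106]
eef_rot: [-1.57, 0.002, 0.733]
force: [-5.2, -2.3, 1.7]
grip_width: 0.0088
```

```bash
sed -i "s/o\['grip_width'\].round(4)/round(float(o['grip_width']),4)/;s/o\['eef_rot'\]\[2\].round(4)/round(float(o['eef_rot'][2]),4)/;s/o\['qpos'\]\[5\].round(3)/round(float(o['qpos'][5]),3)/" h.py; python3 -c "
from h import *
feel()"
```

```text
t 10.6 F [-4.44 -2.54  1.83] M [-0.783  1.03   0.093] sdMz 0.035 p [ 0.5884 -0.1779  0.1106] yaw 0.7331 q6 -1.085 w 0.009
```

Emit:
{"name": "jog_arm", "arguments": {
  "targets": [
    [0.5,[0,0.02,0],0.06],
    [0.5,[0,0.05,0],0.12],
    [0.5,[0,0.07,0],0.18],
    [0.5,[0,0.1,0],0.24],
    [0.5,[0,0.1,0],0.24]
  ]
}}

```text
time_s: 11.1
ee_pos: [0.5883, -0.178, 0.1096]
eef_rot: [-1.571, 0.002, 0.491]
force: [-7.6, -2.8, 3.5]
grip_width: 0.0093
```

```bash
python3 -c "
from h import *
feel()"
```

```text
t 11.4 F [-6.18 -3.09  2.88] M [-1.035  1.386  0.133] sdMz 0.037 p [ 0.5883 -0.178   0.1096] yaw 0.4931 q6 -0.845 w 0.0091
```

Emit:
{"name": "jog_arm", "arguments": {
  "targets": [
    [0.5,[0,0.02,0],0.06],
    [0.5,[0,0.05,0],0.12],
    [0.5,[0,0.07,0],0.18],
    [0.5,[0,0.1,0],0.24],
    [0.5,[0,0.1,0],0.24]
  ]
}}

```text
time_s: 11.9
ee_pos: [0.588, -0.1781, 0.1086]
eef_rot: [-1.571, 0.003, 0.251]
force: [-8.5, -2.7, 3.9]
grip_width: 0.0091
```

```bash
python3 -c "
from h import *
feel(10)"
```

```text
t 12.4 F [-8.64 -3.4   4.32] M [-1.09   1.986  0.073] sdMz 0.02 p [ 0.5879 -0.1781  0.1086] yaw 0.2531 q6 -0.605 w 0.0094
```

Emit:
{"name": "jog_arm", "arguments": {
  "targets": [
    [0.5,[0,0.02,0],0.06],
    [0.5,[0,0.05,0],0.12],
    [0.5,[0,0.07,0],0.18],
    [0.5,[0,0.1,0],0.24],
    [0.5,[0,0.1,0],0.24]
  ]
}}

```text
time_s: 12.9
ee_pos: [0.5876, -0.1779, 0.1075]
eef_rot: [-1.571, 0.004, 0.011]
force: [-10.7, -1.5, 5.5]
grip_width: 0.0091
```

```bash
python3 -c "
from h import *
feel(10)"
```

```text
t 13.4 F [-11.26  -2.58   5.93] M [-0.784  2.612  0.102] sdMz 0.03 p [ 0.5876 -0.1779  0.1075] yaw 0.0131 q6 -0.365 w 0.0093
```

Emit:
{"name": "jog_arm", "arguments": {
  "targets": [
    [2,[0,0,0],0],
    [2,[0.1,0,0],0],
    [2,[0.1,0,0],0],
    [0.5,[0.1,0,0],0],
    [0.5,[0.1,0,0],0],
    [0.5,[0.1,0,0],0],
    [0.5,[0.1,0,0],0]
  ],
  "grip_force": 22
}}

```text
time_s: 14.1
ee_pos: [0.5891, -0.1774, 0.1075]
eef_rot: [-1.57, 0.003, 0.013]
force: [-7.5, 0.4, 3.3]
grip_width: 0.0102
```

```bash
python3 -c "
from h import *
feel(6)";python3 m3.py side7.png
```

```text
t 14.4 F [-8.25  0.09  4.33] M [0.02  1.844 0.028] sdMz 0.02 p [ 0.589  -0.1774  0.1075] yaw 0.0131 q6 -0.365 w 0.0101
t 14.4 q [-3.520e-01  5.570e-01  1.440e+00 -1.000e-03  1.148e+00 -3.650e-01] p [ 0.589  -0.1774  0.1075] yaw 0.0131 tooly [-0.003  0.    -1.   ] F [-8.39 -0.52  4.37] M [0.072 1.832 0.041] w 0.0101
195 [-0.00144515 -0.2295878   0.04112809] [ 0.00889181 -0.19959433  0.07677659] [ 0.00356696 -0.20430871  0.05994283]
((3.5978055000305176, 54.0194206237793), (25.671369552612305, 9.814749717712402), 89.34030151367188) centroid angle 0.06043494354664273 [   3.29999058 -203.02843311   54.53752081]
```

View pics/z_side7.png

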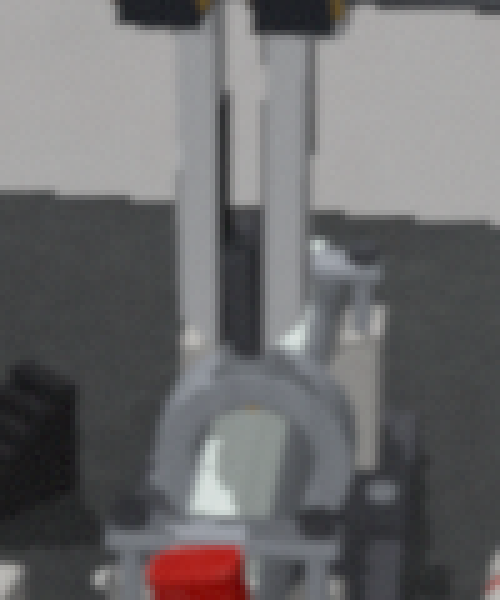

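The wing is edge-on and still between the pads, at about 0.066 rad. Turn so far is 1.62 rad, with no contact yet.

Emit:
{"name": "jog_arm", "arguments": {
  "targets": [
    [0.5,[0,0.02,0],0.06],
    [0.5,[0,0.05,0],0.12],
    [0.5,[0,0.07,0],0.18],
    [0.5,[0,0.1,0],0.24],
    [0.5,[0,0.1,0],0.24]
  ]
}}

```text
time_s: 14.95
ee_pos: [0.5889, -0.1775, 0.1065]
eef_rot: [-1.571, 0.003, -0.229]
force: [-9.0, -0.0, 5.7]
grip_width: 0.01
```

```bash
python3 -c "
from h import *
feel(8)"
```

```text
t 15.35 F [-9.23 -0.43  5.02] M [-0.157  2.133  0.122] sdMz 0.035 p [ 0.5889 -0.1775  0.1065] yaw -0.2269 q6 -0.125 w 0.01
```

Emit:
{"name": "jog_arm", "arguments": {
  "targets": [
    [0.5,[0,0.02,0],0.06],
    [0.5,[0,0.05,0],0.12],
    [0.5,[0,0.07,0],0.18],
    [0.5,[0,0.07,0],0.18]
  ]
}}

```text
time_s: 15.75
ee_pos: [0.5888, -0.1776, 0.1059]
eef_rot: [-1.572, 0.003, -0.409]
force: [-10.8, -0.4, 6.0]
grip_width: 0.0098
```

```bash
python3 -c "
from h import *
feel(8)"
```

```text
t 16.15 F [-10.55  -0.25   6.25] M [-0.16   2.45   0.126] sdMz 0.026 p [ 0.5888 -0.1775  0.1059] yaw -0.4068 q6 0.055 w 0.0099
```

Emit:
{"name": "jog_arm", "arguments": {
  "targets": [
    [0.5,[0,0.02,0],0.06],
    [0.5,[0,0.05,0],0.12],
    [0.5,[0,0.07,0],0.18],
    [0.5,[0,0.07,0],0.18]
  ]
}}

```text
time_s: 16.55
ee_pos: [0.5888, -0.1774, 0.1055]
eef_rot: [-1.572, 0.003, -0.589]
force: [-11.6, 1.4, 8.4]
grip_width: 0.0096
```

```bash
python3 -c "
from h import *
feel(8)"
```

```text
t 16.95 F [-11.38   1.21   9.11] M [0.223 2.65  0.168] sdMz 0.033 p [ 0.5888 -0.1774  0.1055] yaw -0.5867 q6 0.235 w 0.0096
```

Emit:
{"name": "jog_arm", "arguments": {
  "targets": [
    [0.5,[0,0.02,0],0.06],
    [0.5,[0,0.05,0],0.12],
    [0.5,[0,0.07,0],0.18],
    [0.5,[0,0.07,0],0.18]
  ]
}}

```text
time_s: 17.35
ee_pos: [0.5891, -0.1772, 0.1052]
eef_rot: [-1.572, 0.002, -0.769]
force: [-10.0, 3.3, 11.2]
grip_width: 0.0097
```

```bash
python3 -c "
from h import *
feel(8)"
```

```text
t 17.75 F [-10.91   2.87  11.49] M [0.702 2.495 0.168] sdMz 0.022 p [ 0.5891 -0.1771  0.1052] yaw -0.7667 q6 0.415 w 0.0096
```

Fz is rising and the jaw opening reads 9.6 mm, so the wing may be lagging in the pads. I'll regrip firmer to seat it square and relieve the side loads.

Emit:
{"name": "jog_arm", "arguments": {
  "targets": [
    [2,[0,0,0],0],
    [2,[0,-0.05,0],0],
    [2,[0,-0.05,0],0],
    [0.5,[0,-0.05,0],0],
    [0.5,[0,-0.05,0],0],
    [0.5,[0,-0.05,0],0],
    [0.5,[0,-0.05,0],0]
  ],
  "grip_force": 35
}}

```text
time_s: 18.45
ee_pos: [0.5891, -0.1765, 0.1049]
eef_rot: [-1.571, 0.003, -0.767]
force: [-7.7, 5.6, 6.0]
grip_width: 0.0091
```

```bash
python3 -c "
from h import *
feel(8)"; python3 m3.py side8.png
```

```text
t 18.85 F [-7.64  5.14  5.99] M [1.469 1.801 0.183] sdMz 0.028 p [ 0.5891 -0.1765  0.1049] yaw -0.7666 q6 0.415 w 0.0094
t 18.85 q [-3.510e-01  5.600e-01  1.442e+00  1.000e-03  1.143e+00  4.150e-01] p [ 0.5891 -0.1765  0.1049] yaw -0.7666 tooly [-0.003  0.002 -1.   ] F [-7.39  4.61  5.91] M [1.508 1.808 0.164] w 0.0094
127 [ 0.00684745 -0.22118838  0.04118904] [ 0.0141334  -0.20336201  0.07766981] [ 0.01059091 -0.20714068  0.06007645]
((10.283037185668945, 52.5760612487793), (7.211343288421631, 22.62457847595215), 1.2482881546020508) centroid angle 0.197642685425852 [  10.63054591 -206.13539625   53.08450976]
```

Emit:
{"name": "jog_arm", "arguments": {
  "targets": [
    [0.5,[0,0.02,0],0.06],
    [0.5,[0,0.05,0],0.12],
    [0.5,[0,0.05,0],0.12]
  ]
}}

```text
time_s: 19.2
ee_pos: [0.5892, -0.1767, 0.1047]
eef_rot: [-1.572, 0.003, -0.889]
force: [-7.6, 5.1, 7.5]
grip_width: 0.0093
```

```bash
python3 -c "
from h import *
feel(8)"
```

```text
t 19.6 F [-8.66  5.9   7.68] M [1.571 2.003 0.244] sdMz 0.023 p [ 0.5892 -0.1765  0.1047] yaw -0.8865 q6 0.535 w 0.0088
```

Emit:
{"name": "jog_arm", "arguments": {
  "targets": [
    [0.5,[0,0.02,0],0.06],
    [0.5,[0,0.05,0],0.12],
    [0.5,[0,0.05,0],0.12]
  ]
}}

```text
time_s: 19.9
ee_pos: [0.5893, -0.1767, 0.1045]
eef_rot: [-1.572, 0.003, -1.009]
force: [-8.8, 5.9, 10.9]
grip_width: 0.0089
```

```bash
python3 -c "
from h import *
feel(10)"
```

```text
t 20.4 F [-8.95  5.88 10.69] M [1.466 2.091 0.241] sdMz 0.019 p [ 0.5893 -0.1766  0.1045] yaw -1.0065 q6 0.655 w 0.0093
```

Emit:
{"name": "jog_arm", "arguments": {
  "targets": [
    [0.5,[0,0.02,0],0.06],
    [0.5,[0,0.03,0],0.12],
    [0.5,[0,0.03,0],0.12]
  ],
  "grip_force": 42
}}

```text
time_s: 20.7
ee_pos: [0.5893, -0.1766, 0.1042]
eef_rot: [-1.572, 0.002, -1.129]
force: [-9.5, 6.3, 12.1]
grip_width: 0.0091
```

```bash
python3 -c "
from h import *
feel(12)";python3 m3.py side9.png
```

```text
t 21.3 F [-9.39  6.11 11.4 ] M [1.621 2.209 0.249] sdMz 0.022 p [ 0.5893 -0.1766  0.1042] yaw -1.1265 q6 0.775 w 0.0086
t 21.3 q [-3.510e-01  5.610e-01  1.442e+00  1.000e-03  1.141e+00  7.750e-01] p [ 0.5893 -0.1766  0.1042] yaw -1.1265 tooly [-0.002  0.002 -1.   ] F [-9.18  5.67 11.58] M [1.6   2.199 0.278] w 0.0086
73 [ 0.01097885 -0.21469263  0.04170062] [ 0.01732941 -0.20411286  0.06300564] [ 0.01384743 -0.2088561   0.05342859]
((14.136100769042969, 52.3700065612793), (6.175158977508545, 21.313859939575195), 0.4767133295536041) centroid angle 0.25152070082825945 [  13.63161375 -208.88787894   53.04905962]
```

View pics/z_side9.png

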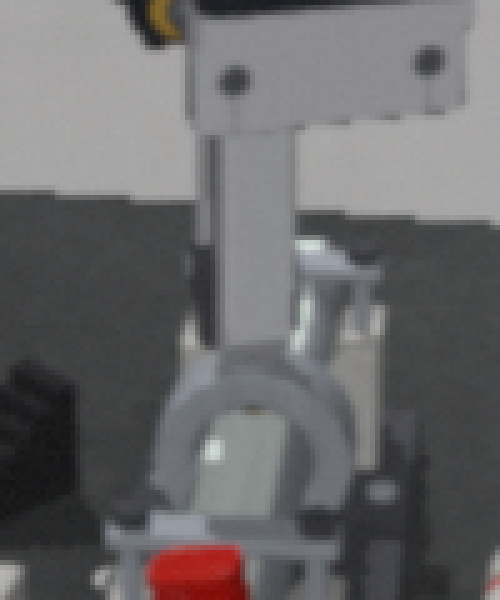

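The wing is square in the pads, and the fingertip is only about 3 mm above the collar. I'll regrip 4 mm higher to rule out rubbing, then feel again.

Emit:
{"name": "jog_arm", "arguments": {
  "targets": [
    [2,[0,0,0],0],
    [2,[0,-0.4,0],0],
    [2,[0,-0.4,0],0],
    [0.5,[0,-0.4,0],0],
    [0.5,[0,-0.4,0],0],
    [0.5,[0,-0.4,0],0],
    [0.5,[0,-0.4,0],0]
  ],
  "grip_force": 40
}}

```text
time_s: 22.05
ee_pos: [0.5899, -0.1762, 0.1077]
eef_rot: [-1.571, 0.002, -1.126]
force: [-1.6, 7.3, 3.7]
grip_width: 0.0099
```

```bash
python3 -c "
from h import *
feel(8)"
```

```text
t 22.45 F [-1.86  7.34  3.13] M [1.889 0.427 0.297] sdMz 0.041 p [ 0.5899 -0.1763  0.1076] yaw -1.1264 q6 0.775 w 0.0096
```

Emit:
{"name": "jog_arm", "arguments": {
  "targets": [
    [0.5,[0,0.02,0],0.06],
    [0.5,[0,0.02,0],0.06],
    [0.5,[0,0.02,0],0.06]
  ]
}}

```text
time_s: 22.75
ee_pos: [0.59, -0.1762, 0.1075]
eef_rot: [-1.571, 0.002, -1.186]
force: [-1.5, 8.1, 3.5]
grip_width: 0.0093
```

```bash
python3 -c "
from h import *
feel(10)"
```

```text
t 23.25 F [-0.96  7.8   2.79] M [1.936 0.261 0.327] sdMz 0.033 p [ 0.59   -0.1762  0.1075] yaw -1.1863 q6 0.835 w 0.0091
```

Torque is 0.327 N m against about 0.13–0.16 running, so the excess is about 0.17–0.20, which is snug. I'll let go and withdraw.

Emit:
{"name": "jog_arm", "arguments": {
  "targets": [
    [3,[0,0,0],0],
    [3.5,[0,0,0],0],
    [3.5,[0,0,0],0],
    [3.5,[0,-3,0],0],
    [3.5,[0,-6,0],0],
    [3.5,[0,-10,0],0],
    [3.5,[0,-12,0],0],
    [3.5,[0,-12,0],0],
    [3.5,[0,-12,0],0]
  ]
}}

```text
time_s: 24.15
ee_pos: [0.5898, -0.1775, 0.2268]
eef_rot: [-1.571, 0.0, -1.187]
force: [0.3, -0.1, -0.7]
grip_width: 0.0349
```

```bash
python3 m3.py side10.png; python3 - <<'E'
from h import *
a=np.load('pics/side10.npz');P=cloud(a);x=P[180:350,280:400].reshape(-1,3);br=a['img'][180:350,280:400].reshape(-1,3).astype(int).sum(1)
s=x@[.9976,.0685,0]-.572;l=x@[-.0685,.9976,0];z=x[:,2]-.055
w=(br<230)&(z>.027)&(z<.07)&(abs(l+.2165)<.02)&(abs(s)<.03)
for lo in range(28,66,4):
    m=w&(z>lo/1e3)&(z<(lo+4)/1e3)
    if m.sum()>3:print(lo+2,m.sum(),'s',s[m].min().round(4),s[m].max().round(4),'ang',round(float((s[m].min()+s[m].max())/2/((lo+2)/1e3)),3),'l',l[m].min().round(4),l[m].max().round(4))
E
```

```text
t 24.15 q [-0.352  0.447  1.315 -0.     1.38   0.835] p [ 0.5898 -0.1775  0.2268] yaw -1.1872 tooly [-0.001  0.    -1.   ] F [ 0.31 -0.1  -0.72] M [-0.004  0.009 -0.013] w 0.0349
332 [-0.00996286 -0.22515199  0.04100011] [ 0.01695494 -0.20462573  0.06459775] [ 0.00320756 -0.21269559  0.05371983]
((5.510956764221191, 52.73649978637695), (23.58629035949707, 22.88501739501953), 89.4847183227539) centroid angle 0.11219991650047009 [   5.98887398 -210.86020458   53.15264121]
30 8 s -0.0019 0.0034 ang 0.025 l -0.2154 -0.2103
34 18 s -0.002 0.0128 ang 0.158 l -0.2164 -0.2059
38 40 s -0.0097 0.014 ang 0.056 l -0.2212 -0.2041
42 52 s -0.01 0.0138 ang 0.046 l -0.2207 -0.2047
46 50 s -0.0098 0.0155 ang 0.062 l -0.2221 -0.2049
50 58 s -0.0098 0.0169 ang 0.071 l -0.2213 -0.2053
54 53 s -0.0099 0.017 ang 0.065 l -0.22 -0.2048
58 51 s -0.0084 0.0169 ang 0.073 l -0.2223 -0.2046
62 75 s -0.0083 0.0168 ang 0.069 l -0.2252 -0.2057
66 9 s -0.0084 0.0061 ang -0.017 l -0.2212 -0.2132
```

View pics/z_side10.png

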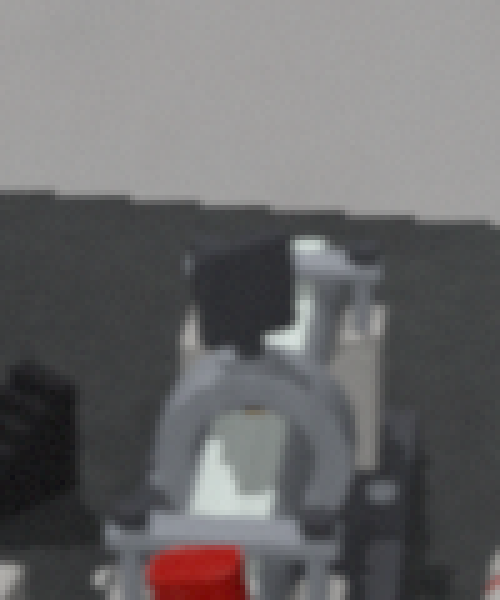

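```bash
cat > m5.py <<'E'
from h import *
import sys
for f in sys.argv[1:]:
    a=np.load('pics/'+f);P=cloud(a);x=P[180:350,280:400].reshape(-1,3);br=a['img'][180:350,280:400].reshape(-1,3).astype(int).sum(1)
    s=x@[.9976,.0685,0]-.572;l=x@[-.0685,.9976,0];z=x[:,2]-.055
    w=(br<230)&(z>.044)&(z<.08)&(abs(l+.2165)<.02)&(abs(s)<.03)
    X=np.c_[s,l,z][w];print(f,'z pct',np.percentile(X[:,2],[50,90,97,99]).round(4))
    best=None;rng=np.random.default_rng(0)
    for _ in range(800):
        q=X[rng.choice(len(X),3,False)];n=np.cross(q[1]-q[0],q[2]-q[0]);n/=np.linalg.norm(n)+1e-12
        if abs(n[2])>.3: continue
        m=abs((X-q[0])@n)<.0012
        if best is None or m.sum()>best.sum():best=m
    o=X[best].mean(0);n=np.linalg.svd(X[best]-o)[2][2];n*=np.sign(n[1]);print(best.sum(),len(X),'normal',n.round(3),'wing rot cw-from-above mod pi',np.arctan2(n[0],n[1]))
E
python3 m5.py side3.npz side10.npz; python3 m4.py side10.npz 2>/dev/null | tail -1
```

```text
side3.npz z pct [0.0596 0.0708 0.0724 0.0728]
255 408 normal [-0.007  1.    -0.024] wing rot cw-from-above mod pi -0.007488319602908996
side10.npz z pct [0.0553 0.0632 0.064  0.0644]
180 296 normal [-0.53   0.841  0.108] wing rot cw-from-above mod pi -0.5620477075453959
tcp s,l 0.004076482179348195 -0.21739030242336216 tip z 0.20706572725040515
```

```bash
python3 m5.py side10.npz >/dev/null; python3 - <<'E'
from h import *
c=snap('side','side11.png');a=np.load('pics/side1.npz')['img'].astype(int)
for n,(u0,u1,v0,v1) in dict(plug=(370,400,300,350),b123=(235,290,298,350),step=(265,300,262,296)).items(): print(n,abs(c['img'].astype(int)-a)[v0:v1,u0:u1].mean().round(2))
E
python3 m5.py side11.npz; python3 -c "
from h import *
st();print(ctrl.hand_in())"
```

```text
plug 6.47
b123 4.61
step 1.95
side11.npz z pct [0.055  0.0631 0.0638 0.0645]
179 298 normal [-0.546  0.835  0.066] wing rot cw-from-above mod pi -0.5794898824622117
t 24.25 q [-0.352  0.448  1.316 -0.     1.38   0.835] p [ 0.5896 -0.1774  0.2258] yaw -1.1871 tooly [-0.002  0.001 -1.   ] F [-1.06  0.33  0.57] M [-0.033 -0.01   0.013] w 0.035
the job is handed in; nothing more can be done
None
```

I turned the collar to face the flat, screwed the thumb screw down until it felt snug, let go and handed the job in at 24 s. The hand-in gives no verdict.

- **Collar:** I swung it from about -0.51 rad to the flat's angle. The first drag slipped and left it near -0.02 rad, so I regripped and repeated it. In the final picture the screw leans about 0.07 rad, against 0.072 rad measured for the flat.
- **Screw:** The tool turned about 2.8 rad clockwise, with several regrips. Torque was about 0.13 N m running in and 0.327 N m at the end. That is 0.17–0.20 N m over running, depending on whether I use my reading or the stated 0.16. The load on the tip was only inferred from this, not measured.
- **After letting go:** The gripper is clear, about 9 cm above the wing, and force readings are near zero. The plug gauge and blocks were never approached. Small image differences around them (2 to 6 grey levels) I put down to noise and shadow, but I did not measure their positions again.

Some checks disagreed:
- **Turn angle:** the wing reads about 2.57 rad, 0.25 rad less than the tool turned. I take this as the screw springing back to the roughly 40 N that friction holds.
- **Sink depth:** from the pictures the wing sank about 8.5 mm, where that angle would give about 10 mm. I did not resolve this.
- **Torque:** it sat at 0.24–0.25 N m for about 0.24 rad before the last regrip instead of rising steadily. It then read about 0.30 after the regrip.

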